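# Clamp the heater pipe to its bracket with the U-bolt

### The arm

A 6-joint arm with a two-finger parallel gripper is mounted at the origin on the work surface. World frame = base frame: x ahead of the robot, y to its left, z up, the work surface at z = 0. Lengths are in mm, angles in rad, forces in N, time in s.
With the tool pointing down it reaches from about 350 to 775 mm from the base axis. Payload 7.3 kg.
Tool frame: the origin (TCP) lies on the centre line of the jaws, within the pads' length; the fingertips stand 22 mm ahead of it and the grasp point (between the pads) lies 3 mm ahead of it; z points along the fingers, y is the direction in which the jaws open and shut (so a half turn about z gives the same grasp; the last joint's range is limited). The gripper opens to 92 mm and grips with 3 to 60 N. Pads are 19 mm wide; open, the fingers measure 130 mm over their backs; the gripper's body (75 mm by 190 mm) begins 47 mm behind the grasp point.
Start: joints at [-1.412, 0.342, 1.524, -0, 1.275, -0.146], TCP at [157.576, -500.812, 248.741] pointing down, gripper open.
Joint ranges: [-2.53, 2.53], [-0.77, 2.02], [0.04, 2.7], [-1, 4.14], [0.28, 2.66], [-3.11, 3.11]. Speed limits (rad/s): [2.57, 2.57, 3.14, 3.14, 3.14, 3.14].

### API

Orientations are given as [roll, pitch, yaw] about the fixed x, y, z axes, in that order (R = Rz(yaw) Ry(pitch) Rx(roll)).
In Python, from plant import get_obs, capture, bot, spot_in gives the robot as it stands.
- The arm moves only by the shell command python3 -m handwheel 'ROWS' [OPENING]. ROWS is JSON, a list of rows, each a list of 2 entries, a list of its own where there are three numbers: the shift along the world's x, y, z in mm, then the turn, a rotation vector about the world's x, y, z in rad. In form: [[[x, y, z], [wx, wy, wz]], ...]. A call has 1 to 12 rows; each row shifts and turns the commanded pose from where the row before left it; what a row does not reach is not made up. A row lasts 1/8 s, in which the tool goes at most 62.5 mm and 10.7 degrees, less where a joint would pass 70% of its speed; a pose out of reach is approached as far as the arm can. A call is refused whole if a number of a shift passes 62.5 or a number of a turn 0.188, either way. A call with a gripper value outside its range is refused whole. OPENING is the closure, from 0 (fully open) to 1 (shut), set as the call begins (- or left out, the last holds). The fingers move at their own pace and stop on an object; the grip force is fixed at half the most. Time passes only in rows, so rows that do not move let the fingers close. It gives the time, the measured TCP pose, the force and the opening at its end, in the units of the state.
- get_obs(): the state, without advancing time (a new reading comes with each control period).
- capture(name): name is "scene" or "side" or "wrist"; returns a dict with "img" (480x640x3 uint8, red, green, blue), "fx", "fy", "cx", "cy" (pixels), "cam_to_world" (4x4, takes a point from camera to world coordinates). Camera axes: x right, y up, looking along -z (the intrinsics and any distortion apply to the point x, -y, -z); pixel columns grow to the right and rows downward; lengths in mm; the calibration is good to about 2 mm. A picture is of the moment at which its call begins. There is no depth.
- bot.close_job(): hands the job in, once; it reports no verdict.
Trained networks look in the newest picture that a camera, given by its name, has taken for a name from the list of things; names that differ only in an ending like _2 or _b are one class to them, and where a whole thing is asked for, a point or a joint stands for the part that bears it (a point fixed in the world has none). Each returns a list of dicts, best first, with "score" (0 to 1); they miss things now and then, are a little off and sometimes report something else, mostly with a low value. They report only what shows in the picture. A call takes as long as a camera call. They do not tell look-alikes from the thing itself.
- spot_in(thing, camera): "xyz" ([x, y, z] in mm, in the coordinates of the camera as it stood for that picture, good to about 4 mm: the middle of the surface that is visible of it).
The state is a dict: "time": time; "joint_positions": joint angles; "dq": joint speeds; "tau": joint torques, N m; "tool_pos": TCP position; "tcp_rot": TCP orientation; "contact_force": force on the tool from outside, world axes, zero at the start; "moment": the same for the moment, N m; "grip_width": finger opening in mm.
Only numpy, scipy, OpenCV 4.12 (cv2) and the standard library are available. Lean on these libraries where they do the work, as an engineer would, in place of code of your own. Each camera call takes 0.05 s, during which the arm holds its last target. There are 200 camera calls.

### The job

Take the wider of the two U-bolts out of the wooden rack, set it astride the white water pipe and pass both its legs down through the two holes of the steel bracket plate under the pipe. Press it gently fully home, so that its crown sits on the pipe, then let go of it there. Feel for the holes rather than forcing, and leave the smaller U-bolt in the rack and the carton, the mug and the wrench where they are.

Things in the scene. Friction and masses are not known exactly. Their poses are not given: they have to be found in the camera images.
- ubolt: The wider square steel U-bolt (about 0.2 kg), standing legs down in one of the rack's two slots. Origin midway between the two leg ends, z up towards the crown, x from leg to leg. Round legs 9 mm thick, centres at x = -22.5 and +22.5 mm (36 mm clear between), 54 mm long, the last 5 mm tapered to 7.5 mm. It works either way round. At the start its leg ends are 15 mm above the table, 30 mm deep in the slot.
- crown (a point): Centre of the underside of the U-bolt's crown, 54 mm above its leg ends; axes as ubolt. The crown is a flat bar 54 (x) x 10 (y) x 10 (z) mm. Its underside rests on top of the pipe when the U-bolt is home.
- tab (a point): Centre of the flat grip tab that stands on the crown's middle: 30 (x) x 10 (y) x 30 (z) mm, from 64 to 94 mm above the leg ends; axes as ubolt.
- small_ubolt: The smaller U-bolt, same make and height but legs only 30 mm apart at centres (21 mm clear, too narrow for the pipe); it stands in the other slot of the wooden rack (180 x 60 x 45 mm), 84 mm from the first, the slots in line along their x axes. Leave it.
- pipe: Fixed: a level white plastic water pipe, 32 mm outside, 270 mm long, brass collars 42 mm wide at both ends, on a grey rail 100 x 270 mm with end supports. Origin at the centre of the rail's underside, z up, y along the pipe. It carries the bracket plate and keeper. Thin-walled: the U-bolt must not press on pipe, bracket and keeper together with more than 30 N.
- pipe_top (a point): Top of the pipe at the pipe's middle, 80 mm above the table; axes as pipe.
- plate_mid (a point): Point on the pipe's middle line at the height of the bracket plate's top, 48 mm above the table; axes as pipe. The bracket is a level dark steel plate 92 (x) x 96 (y) x 8 mm under the pipe, with 11 mm through holes at x = -22.5 and +22.5 mm. The holes lie 6 to 46 mm to the +y side of this point, wherever the bracket was bolted down, which is not measured: find them by eye or feel.
- keeper (a joint): How far the keeper bar has been pushed down, m. A flat bar in a stiff guide under the bracket plate, its top 10 mm below the plate's top at 0. The leg ends that come through the holes push it down; it yields at about 7 N, does not spring back, and stands at 0.012 when the crown touches the pipe (stop at 0.016).
- carton: Bystander: cardboard box 55 x 85 x 100 mm, origin at the centre of its underside.
- mug: Bystander: white mug, 80 mm wide, 90 mm high, origin at the centre of its underside.
- wrench: Bystander: steel wrench lying on the table, origin on its underside.
Mind the look-alikes: they are no part of the job. What is shaped like the ubolt but green or orange is not meant.

How it is judged:
By the outcome, as a careful person would: the job done as asked, in the order asked, and still so for the second after the job is handed in, with the robot touching nothing.
It also fails if it takes over 67 s, if anything falls off the work surface, if the arm or the gripper's body presses on something with over 40 N, if the wrist force passes 120 N, or if a joint passes its speed limit or range.

## Working session

There is one attempt and no reset: what is moved stays moved. The work goes in short steps, Python scripts to look and compute and a shell command to move; the robot and the scene stay as the last step left them, time stands still between calls to the robot, and variables do not carry over. Pictures are saved under pics/ and viewed, about 8 in all and at most 12, crops included, and the job is handed in when it is done.

```bash
mkdir -p pics; ls; cat > h.py <<'E'
import numpy as np, cv2
from plant import get_obs, capture, bot, spot_in
def ray(c,u,v):
    T=np.array(c["cam_to_world"]); d=np.array([(u-c["cx"])/c["fx"],-(v-c["cy"])/c["fy"],-1.0])
    return T[:3,3],T[:3,:3]@d
def onz(c,u,v,z):
    o,d=ray(c,u,v); return o+d*(z-o[2])/d[2]
def proj(c,p):
    T=np.array(c["cam_to_world"]); q=T[:3,:3].T@(np.array(p)-T[:3,3]); return c["cx"]-c["fx"]*q[0]/q[2], c["cy"]+c["fy"]*q[1]/q[2]
def save(c,n,crop=None,s=1):
    im=c["img"][:,:,::-1]
    if crop: x0,y0,x1,y1=crop; im=im[y0:y1,x0:x1]
    cv2.imwrite("pics/"+n+".png",cv2.resize(im,None,fx=s,fy=s,interpolation=cv2.INTER_CUBIC))
E
python3 - <<'E'
from h import *
import pickle
out={}
for n in("scene","side"):
    c=capture(n); out[n]=c; save(c,n)
    print(n,{k:v for k,v in c.items() if k not in("img","cam_to_world")},np.round(c["cam_to_world"],3).tolist())
    T=np.array(c["cam_to_world"])
    for t in("ubolt","small_ubolt","pipe","carton","mug","wrench","tab","keeper"):
        try: print(t,[(round(r["score"],2),np.round(T[:3,:3]@np.array(r["xyz"])+T[:3,3]).tolist()) for r in spot_in(t,n)][:5])
        except Exception as e: print(t,e)
pickle.dump(out,open("c0.pkl","wb"))
print(get_obs())
E
```

```text
pics
scene {'fx': 588.8868043654849, 'fy': 588.8868043654849, 'cx': 315.04168977705814, 'cy': 229.26493680153288} [[0.842, -0.405, 0.356, 1096.817], [0.539, 0.636, -0.552, -792.53], [-0.003, 0.657, 0.754, 1075.86], [0.0, 0.0, 0.0, 1.0]]
ubolt [(0.8, [563.0, 222.0, 80.0]), (0.78, [519.0, 323.0, 64.0]), (0.73, [618.0, 336.0, 63.0]), (0.55, [574.0, 124.0, 61.0]), (0.48, [675.0, 228.0, 63.0])]
small_ubolt [(0.49, [477.0, 217.0, 84.0]), (0.43, [582.0, -182.0, 50.0])]
pipe [(0.97, [576.0, -180.0, 41.0])]
carton [(0.59, [759.0, 111.0, 73.0])]
mug [(0.73, [749.0, -62.0, 55.0])]
wrench [(0.95, [498.0, -484.0, 4.0]), (0.29, [560.0, 226.0, 80.0])]
tab [(0.81, [561.0, 225.0, 80.0]), (0.77, [519.0, 322.0, 63.0]), (0.68, [574.0, 123.0, 63.0]), (0.56, [618.0, 333.0, 65.0]), (0.47, [678.0, 227.0, 65.0])]
keeper []
side {'fx': 487.4701445815218, 'fy': 487.4701445815218, 'cx': 323.41090632378473, 'cy': 235.89957383120725} [[-0.991, 0.087, -0.098, 506.494], [-0.13, -0.525, 0.841, 823.846], [0.022, 0.847, 0.531, 680.547], [0.0, 0.0, 0.0, 1.0]]
ubolt [(0.87, [572.0, 134.0, 64.0]), (0.81, [561.0, 232.0, 8
[... 387 characters left out ...]
, [573.0, 130.0, 65.0])]
keeper []
{'time': 0.9, 'joint_positions': array([-1.41197965e+00,  3.41988075e-01,  1.52410708e+00, -5.81764320e-06,
        1.27539051e+00, -1.45972652e-01]), 'dq': array([ 0.0001683 , -0.00025795, -0.0002439 , -0.00046584, -0.00029597,
       -0.00208349]), 'tau': array([-7.74593445e-04, -4.31118464e+01, -2.44478381e+01,  7.19141937e-02,
        4.81758860e-02, -1.99655051e-05]), 'tool_pos': array([ 157.58431576, -500.80833341,  248.74422667]), 'tcp_rot': array([3.14148762e+00, 2.10681398e-05, 3.04791026e-01]), 'contact_force': array([-0.69890552,  1.01527694, -0.74950339]), 'moment': array([-0.0191071 ,  0.02653554,  0.01786717]), 'grip_width': 92.11149588122382}
```

View images.

View pics/scene.png

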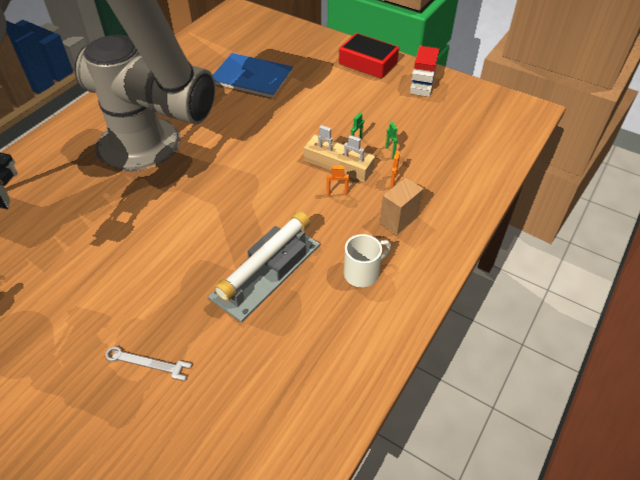

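View pics/side.png

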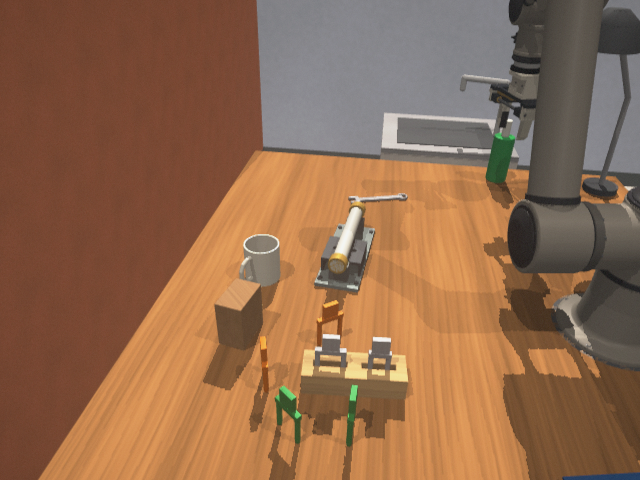

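```bash
python3 - <<'E'
from h import *
import pickle
o=pickle.load(open("c0.pkl","rb"))
a=o["side"]["img"][325:400,295:415,::-1]; b=o["scene"]["img"][205:320,205:325,::-1]; d=o["scene"]["img"][118:180,298:398,::-1]; e=o["side"]["img"][195:290,310:385,::-1]
def fit(i,w,h):
    s=min(w/i.shape[1],h/i.shape[0]); r=np.zeros((h,w,3),np.uint8); j=cv2.resize(i,None,fx=s,fy=s,interpolation=cv2.INTER_CUBIC); r[:j.shape[0],:j.shape[1]]=j; print(s); return r
cv2.imwrite("pics/comp.png",np.vstack([np.hstack([fit(a,400,300),fit(b,400,300)]),np.hstack([fit(d,400,300),fit(e,400,300)])]))
E
```

```text
3.3333333333333335
2.608695652173913
4.0
3.1578947368421053
```

View pics/comp.png

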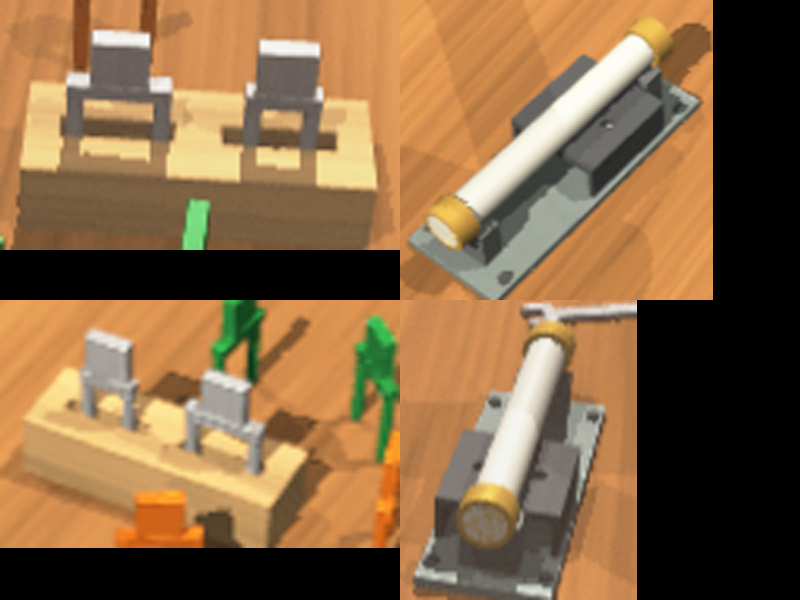

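```bash
python3 - <<'E'
from h import *
import pickle
o=pickle.load(open("c0.pkl","rb")); s,w=o["scene"],o["side"]
def tri(a,b):
    o1,d1=ray(s,*a);o2,d2=ray(w,*b)
    k=np.linalg.lstsq(np.c_[d1,-d2],o2-o1,rcond=None)[0]; p,q=o1+k[0]*d1,o2+k[1]*d2
    return np.round((p+q)/2,1),round(np.linalg.norm(p-q),1)
print("tab",tri((353.7,142.5),(331.6,343.6)),"small",tri((325.3,132.5),(381.7,346)))
for n,c,a,b in(("scene",s,(300,220.3),(224.9,290.1)),("side",w,(338.5,261),(356.9,205))):
    p,q=onz(c,*a,64),onz(c,*b,64); print(n,"far+y",p.round(1),"near",q.round(1),"mid",((p+q)/2).round(1),np.linalg.norm(p-q).round(), "yaw",np.arctan2(*(p-q)[[1,0]])-np.pi/2)
print("hole+x",onz(s,284.7,253.3,48).round(1),"hole-x",onz(w,354.3,251.4,48).round(1))
print("tab z94 scene",onz(s,353.7,142.5,94).round(1),"side",onz(w,331.6,343.6,94).round(1), "small",onz(s,325.3,132.5,94).round(1),onz(w,381.7,346,94).round(1))
E
```

```text
tab (array([557.3, 226.8,  91.5]), np.float64(0.4)) small (array([474.6, 220.9,  92.1]), np.float64(2.0))
scene far+y [574.9 -47.7  64. ] near [ 551.  -295.5   64. ] mid [ 562.9 -171.6   64. ] 249.0 yaw -0.09616249470368476
side far+y [574.1 -54.7  64. ] near [ 552.6 -320.1   64. ] mid [ 563.3 -187.4   64. ] 266.0 yaw -0.08090548686133103
hole+x [ 592.7 -136.9   48. ] hole-x [ 543.5 -122.2   48. ]
tab z94 scene [558.5 224.2  94. ] side [557.3 229.5  94. ] small [476.9 218.9  94. ] [473.8 222.3  94. ]
```

Candidates: in scene, grey at (353,150) and grey at (325,140), green (357,125)/(391,137), orange (338,180)/(396,168). In the crop, the grey one at scene (353,150), which is side (331,350), has the wider legs, so that is the ubolt. It triangulates to (557,227,92), and the height is right. The pipe yaw is about -0.09, and the holes are near (567,-130). I'll go above the pipe first and look with the wrist camera.

```bash
python3 -m handwheel '[[[41,37,0],[0,0,-0.039]],[[41,37,0],[0,0,-0.039]],[[41,37,0],[0,0,-0.039]],[[41,37,0],[0,0,-0.039]],[[41,37,0],[0,0,-0.039]],[[41,37,0],[0,0,-0.039]],[[41,37,0],[0,0,-0.039]],[[41,37,0],[0,0,-0.039]],[[41,37,0],[0,0,-0.039]],[[41,37,0],[0,0,-0.039]],[[0,0,0],[0,0,0]],[[0,0,0],[0,0,0]]]'
python3 - <<'E'
from h import *
import pickle
c=capture("wrist"); save(c,"w1",s=1.25); pickle.dump(c,open("w1.pkl","wb"))
T=np.array(c["cam_to_world"]); print(np.round(T,3).tolist(),c["fx"],c["cx"],c["cy"])
o=get_obs();print(o["tool_pos"],o["tcp_rot"],o["contact_force"],o["time"])
E
```

```text
time: 2.4
tool_pos: [567.2, -130.8, 248.4]
tcp_rot: [3.141, 0.001, -0.084]
contact_force: [-0.5, -0.4, -0.4]
grip_width: 91.6
[[-0.084, 0.959, 0.27, 640.366], [-0.996, -0.081, -0.023, -137.604], [0.0, -0.271, 0.963, 384.333], [0.0, 0.0, 0.0, 1.0]] 375.5915125618152 313.56934720785614 236.8003474076876
[ 566.98174343 -131.37592663  248.63292607] [ 3.14124172e+00  6.73775728e-04 -8.54820633e-02] [ 0.75895656 -0.63275195  0.57073451] 2.45
```

View pics/w1.png

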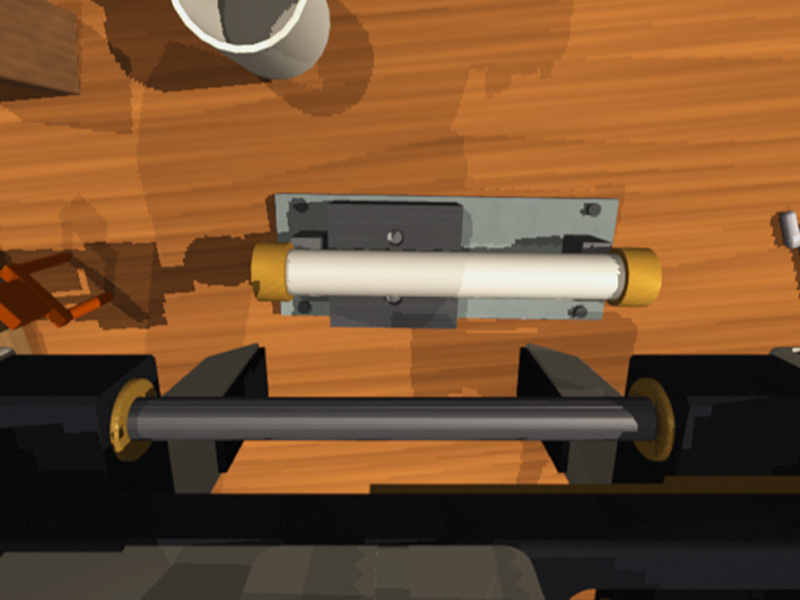

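Both holes show, at view (395,237) and (394,298). The pipe runs horizontally from the left collar at (270,272) to the right collar at (640,277). I'll work out where these are.

```bash
python3 - <<'E'
from h import *
import pickle
c=pickle.load(open("w1.pkl","rb")); im=c["img"].astype(int)
a,b=onz(c,395/1.25,237/1.25,48),onz(c,394/1.25,298/1.25,48); print("holes",a.round(1),b.round(1),np.linalg.norm(a-b))
# white pipe mask rows -> top/bottom edges per column
m=((im.max(2)-im.min(2))<45)&(im.min(2)>140)
U=[];M=[];W=[]
for u in range(235,490,5):
    r=np.where(m[190:250,u])[0]
    if len(r)>20:
        p,q=onz(c,u,190+r[0]-.5,64),onz(c,u,190+r[-1]+.5,64)
        M.append((p+q)/2); W.append(np.linalg.norm(p-q))
M=np.array(M); k=np.polyfit(M[:,1],M[:,0],1); print("axis x=",k,"width",np.median(W),"x at -130",np.polyval(k,-130),"yaw",-np.arctan(k[0]))
h=np.zeros(0)
mid=(a+b)/2; print("hole mid",mid.round(1),"axis x there",np.polyval(k,mid[1]),"dir yaw",np.arctan2(*(a-b)[[1,0]]))
for u in(252/1.25,661/1.25): print("pipe end",onz(c,u,275/1.25,64).round(1))
x=im[175:265,300:332].astype(np.uint8)[:,:,::-1]; cv2.imwrite("pics/hz.png",cv2.resize(x,None,fx=6,fy=6,interpolation=cv2.INTER_NEAREST))
E
```

```text
holes [ 589.7 -135.6   48. ] [ 544.3 -131.1   48. ] 45.61043629741754
axis x= [1.30180822e-01 5.82954489e+02] width 27.852771217483646 x at -130 566.0309816645641 yaw -0.12945281709476664
hole mid [ 567.  -133.3   48. ] axis x there 565.5974080889756 dir yaw -0.0988497122406919
pipe end [574.  -33.7  64. ]
pipe end [ 549.9 -319.    64. ]
```

View pics/hz.png

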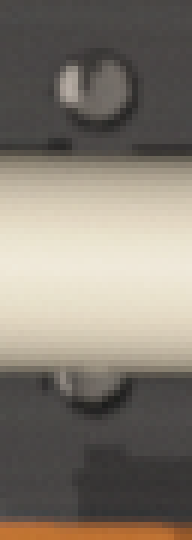

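```bash
python3 -m handwheel '[[[-1,51,0],[0,0,0.022]],[[-1,51,0],[0,0,0.022]],[[-1,51,0],[0,0,0.022]],[[-1,51,0],[0,0,0.022]],[[-2,51,0],[0,0,0.022]],[[-2,51,0],[0,0,0.022]],[[-1,51,0],[0,0,0.022]],[[0,0,0],[0,0,0]],[[0,0,0],[0,0,0]]]'
python3 - <<'E'
from h import *
import pickle
c=capture("wrist"); pickle.dump(c,open("w2.pkl","wb"))
u,v=proj(c,(557,227,94)); print(u,v); x0=int(max(0,min(640-320,u-160)));y0=int(max(0,min(240,v-120))); save(c,"w2",(x0,y0,x0+320,y0+240),2.5); print(x0,y0)
o=get_obs();print(o["tool_pos"],o["tcp_rot"],o["time"])
E
```

```text
time: 3.58
tool_pos: [558.6, 224.7, 248.9]
tcp_rot: [3.141, 0.0, 0.068]
contact_force: [0.2, -1.4, -0.7]
grip_width: 92.4
309.6319382062031 228.43884204626224
149 108
[558.76832434 224.3993978  248.91196701] [ 3.14097131e+00 -1.45468006e-05  6.67667980e-02] 3.625
```

View pics/w2.png

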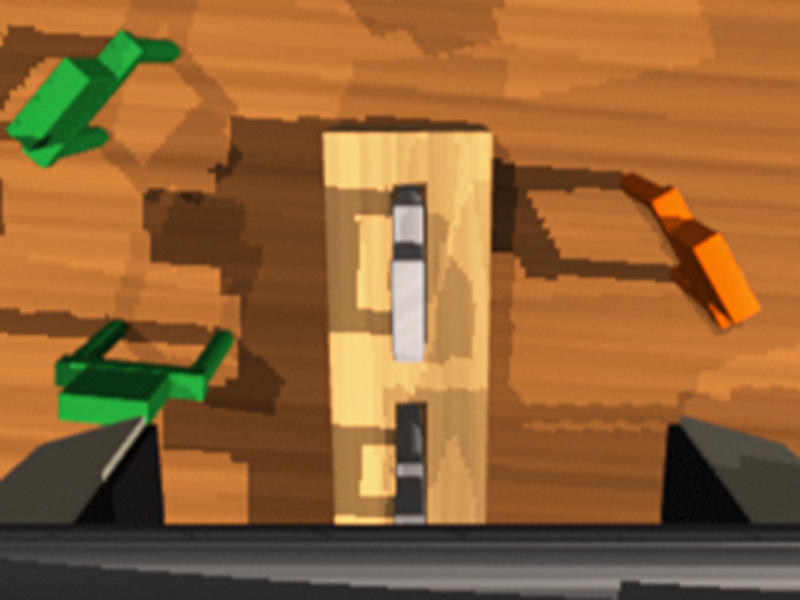

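The wide U-bolt stands in its slot. Its tab top covers crop (395–423, 258–360), so its centre is at about (409,309), and it is almost aligned with the jaws.

```bash
python3 - <<'E'
from h import *
import pickle
c=pickle.load(open("w2.pkl","rb"))
f=lambda u,v,z:onz(c,149+u/2.5,108+v/2.5,z).round(1)
print("tab ends",f(409,258,109),f(409,361,109),"mid",(f(409,258,109)+f(409,361,109))/2, "crown +x end",f(409,205,79))
print("tab sides",f(394.5,310,109),f(424,310,109))
print("rack",f(323,130,45),f(493,130,45),f(335,523,45),f(487,523,45))
E
```

```text
tab ends [574.3 225.8 109. ] [542.  223.6 109. ] mid [558.15 224.7  109.  ] crown +x end [585.7 226.6  79. ]
tab sides [557.9 229.1 109. ] [558.5 220.1 109. ]
rack [605.2 258.6  45. ] [609.3 198.3  45. ] [451.2 247.3  45. ] [455.3 186.6  45. ]
```

```bash
python3 -m handwheel '[[[0,0,-50],[0,0,0.008]],[[0,0,-50],[0,0,0]],[[0,0,-38],[0,0,0]],[[0,0,-13],[0,0,0]],[[0,0,0],[0,0,0]],[[0,0,0],[0,0,0]]]' && python3 -m handwheel '[[[0,0,0],[0,0,0]],[[0,0,0],[0,0,0]],[[0,0,0],[0,0,0]],[[0,0,0],[0,0,0]],[[0,0,0],[0,0,0]],[[0,0,0],[0,0,0]]]' 1
```

```text
time: 4.38
tool_pos: [559.8, 226.1, 99.7]
tcp_rot: [-3.141, -0.003, 0.076]
contact_force: [-1.4, 0.3, -0.2]
grip_width: 91.7
time: 5.12
tool_pos: [558.5, 226.2, 97.7]
tcp_rot: [3.141, 0.0, 0.077]
contact_force: [0.3, -0.2, 0.7]
grip_width: 36.3
```

```bash
python3 -m handwheel '[[[0,0,0],[0,0,0]],[[0,0,0],[0,0,0]],[[0,0,0],[0,0,0]],[[0,0,0],[0,0,0]],[[0,0,0],[0,0,0]]]'; python3 -c "
from h import *
o=get_obs();print(o['tool_pos'],o['tcp_rot'],o['contact_force'],o['grip_width'])"
```

```text
time: 5.75
tool_pos: [558.6, 226.2, 97.7]
tcp_rot: [3.141, 0.0, 0.077]
contact_force: [-0.3, -0.9, 0.3]
grip_width: 9.6
[558.55685841 226.19615678  97.71638923] [3.14147817e+00 6.94888310e-05 7.68114160e-02] [-0.25328097 -0.93513741  0.26994342] 9.594163580950735
```

```bash
python3 -m handwheel '[[[0,0,6],[0,0,0]],[[0,0,14],[0,0,0]],[[0,0,30],[0,0,0]],[[0,0,40],[0,0,0]],[[0,0,40],[0,0,0]],[[0,0,0],[0,0,0]]]' && python3 -m handwheel '[[[1,-20,0],[0,0,-0.01]],[[1,-40,0],[0,0,-0.02]],[[1,-50,0],[0,0,-0.025]],[[1,-50,0],[0,0,-0.025]],[[1,-50,0],[0,0,-0.025]],[[1,-50,0],[0,0,-0.025]],[[1,-50,0],[0,0,-0.025]],[[1,-40,0],[0,0,-0.018]],[[0.4,-9.5,0],[0,0,0]],[[0,0,0],[0,0,0]],[[0,0,0],[0,0,0]],[[0,0,0],[0,0,0]]]'
python3 - <<'E'
from h import *
import pickle
c=capture("wrist"); pickle.dump(c,open("w3.pkl","wb")); save(c,"w3",(160,110,480,350),2.5)
for n in("scene","side"):
    d=capture(n); pickle.dump(d,open("w3%s.pkl"%n,"wb"))
o=get_obs();print(o["tool_pos"],o["tcp_rot"],o["contact_force"],o["moment"],o["time"],o["grip_width"])
E
```

```text
time: 6.5
tool_pos: [560.2, 226.7, 232.3]
tcp_rot: [-3.14, -0.008, 0.077]
contact_force: [0.2, 0.1, -2.8]
grip_width: 10.3
time: 8.0
tool_pos: [566.9, -132.1, 227.7]
tcp_rot: [-3.141, 0.0, -0.095]
contact_force: [0.1, -0.5, -2.1]
grip_width: 9.8
[ 567.06175182 -132.54552278  227.85727759] [ 3.14147038e+00 -1.13915618e-04 -9.49664118e-02] [ 0.85946137  0.27625246 -2.24248528] [ 0.03403451 -0.02433283 -0.04269321] 8.15 9.827016980195152
```

View pics/w3.png

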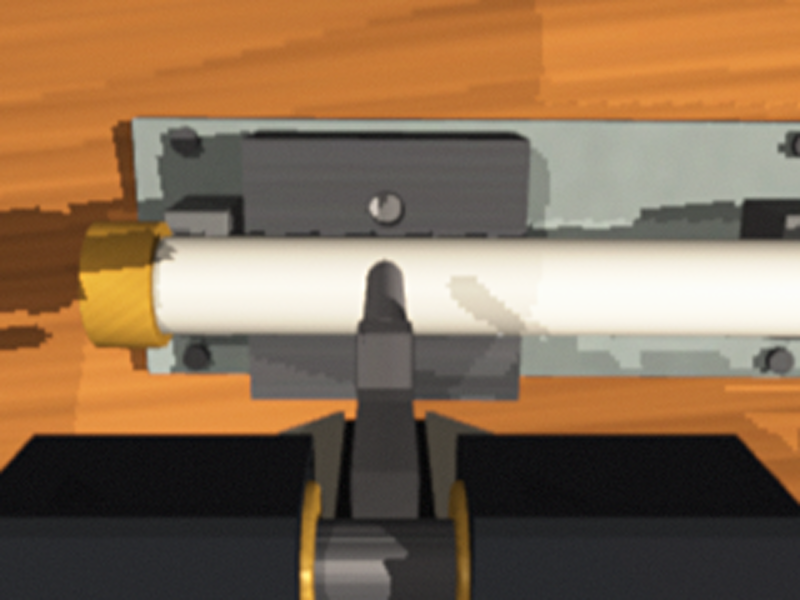

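The +x leg tip shows at crop (385,262), directly in line with the +x hole at (386,207). I'll measure the difference numerically.

```bash
python3 - <<'E'
from h import *
import pickle
c=pickle.load(open("w3.pkl","rb")); g=c["img"].astype(int).sum(2)//3
print("hole patch rows186-200, cols 304-325"); print(g[185:202,304:326])
print("leg rows"); 
for v in range(212,240,3): print(v,g[v,298:332])
E
```

```text
hole patch rows186-200, cols 304-325
[[ 87  87  87  87  87  87  86  86  87  85  85  86  85  88  90  87  88  88
   89  86  89  89]
 [ 87  88  88  86  88  87  86  82  79  75  74  75  79  82  84  90  88  89
   88  90  88  87]
 [ 87  88  88  88  86  84  79  74  71  72  69  77  76  74  75  83  87  89
   88  88  89  87]
 [ 87  87  87  85  84  90  93  80  73  71  81 107 113 106  85  74  82  88
   87  89  89  87]
 [ 86  89  87  85  94 132 154 104  74  72  85 121 131 130 114  89  75  85
   88  88  86  86]
 [ 87  88  83  88 121 178 186 118  76  78  93 123 133 137 133 114  74  78
   86  87  87  86]
 [ 88  84  84  99 156 194 190 118  79  99 114 127 133 135 135 124  77  68
   82  88  87  88]
 [ 87  89  86 113 179 202 190 121  88 113 128 130 132 134 135 126  77  60
   83  89  90  88]
 [ 89  86  83 112 181 202 192 138 111 121 127 129 131 134 135 126  75  53
   82  90  88  88]
 [ 89  86  77  98 153 194 194 149 124 126 128 131 131 134 135 121  73  54
   82  90  88  88]
 [ 90  87  84  88 116 177 186 148 126 124 126 129 132 136 133 109  64  56
   84  90  93  90]
 [ 92  90  89  88  88 124 137 133 129 12
[... 1257 characters left out ...]
44 245 245 246 248 230 132  70  70  71  71  67  67  70  76  88
  97 104 114 120 126 166 239 247 246 245 245 245 245 244 245 245]
230 [242 242 242 242 242 244 246 208 113  70  72  71  70  69  65  65  64  65
  61  63  83 112 125 150 212 243 243 242 242 242 242 242 242 242]
233 [238 238 237 238 238 242 240 166  87  70  70  70  69  68  67  64  64  64
  63  58  57  53  59 106 192 239 241 239 238 238 238 238 238 239]
236 [230 231 230 231 232 237 228 139  72  71  70  71  71  69  67  67  69  66
  63  60  58  54  50  48 122 224 237 233 231 230 230 231 231 230]
239 [215 214 214 218 205 132  74  61  62  63  61  64  66  63  63  63  62  65
  64  62  62  64  62  62  60  69 128 203 219 216 216 217 216 216]
```

```bash
python3 - <<'E'
from h import *
import pickle
c=pickle.load(open("w3.pkl","rb")); T=np.array(c["cam_to_world"])
ex=np.array([np.cos(-.096),np.sin(-.096),0]); ey=np.array([-ex[1],ex[0],0])
h=onz(c,314.4,193.3,48); print("hole+x",h)
for z in(143,145.2): 
    t=onz(c,313.5,214,z); print(z,"tip rim",t,"diff hole-legaxis along bolt x,y",(h-t)@ex+3.75,(h-t)@ey)
tcp=np.array([567.0,-132.4,0]); m=(h*[1,1,0]-22.5*ex); print("hole mid",m,"shift from tcp",m-tcp)
# pipe mid at rows
g=c["img"].astype(int); 
for u in(240,270,360,400):
    col=g[:,u].min(1)>120; r=np.where(col[190:260])[0]+190; p,q=onz(c,u,r[0]-.5,64),onz(c,u,r[-1]+.5,64); print(u,r[0],r[-1],p.round(1),q.round(1))
E
```

```text
hole+x [ 589.6372383  -135.53983815   48.        ]
143 tip rim [ 592.3771676  -135.07662772  143.        ] diff hole-legaxis along bolt x,y 1.067086522719562 -0.7237069848298785
145.2 tip rim [ 592.85100537 -135.12249623  145.2       ] diff hole-legaxis along bolt x,y 0.5910339113289425 -0.7234682597827002
hole mid [ 567.24083869 -133.38315439    0.        ] shift from tcp [ 0.24083869 -0.98315439  0.        ]
240 196 242 [596.1 -76.   64. ] [557.  -70.2  64. ]
270 206 242 [585.7 -99.   64. ] [554.7 -95.1  64. ]
360 206 244 [ 578.8 -171.6   64. ] [ 545.9 -169.6   64. ]
400 190 259 [ 588.8 -204.2   64. ] [ 529.5 -202.3   64. ]
```

```bash
python3 -m handwheel '[[[0.5,-0.8,-20],[0,0,0]],[[0,0,-25],[0,0,0]],[[0,0,-12],[0,0,0]],[[0,0,0],[0,0,0]],[[0,0,-4],[0,0,0]],[[0,0,-4],[0,0,0]],[[0,0,-4],[0,0,0]],[[0,0,-4],[0,0,0]],[[0,0,0],[0,0,0]]]' && python3 -m handwheel '[[[0,0,-5],[0,0,0]],[[0,0,-5],[0,0,0]],[[0,0,-5],[0,0,0]],[[0,0,-4],[0,0,0]],[[0,0,0],[0,0,0]],[[0,0,0],[0,0,0]]]'
```

```text
time: 9.28
tool_pos: [567.3, -134.1, 154.3]
tcp_rot: [-3.141, 0.001, -0.096]
contact_force: [-0.1, 0.8, -2.3]
grip_width: 9.9
time: 10.02
tool_pos: [567.6, -134.1, 135.9]
tcp_rot: [3.141, -0.0, -0.096]
contact_force: [0.0, 0.5, -2.0]
grip_width: 10.0
```

```bash
python3 - <<'E'
from h import *
import pickle
c=capture("wrist"); pickle.dump(c,open("w4.pkl","wb")); save(c,"w4",(240,150,400,270),5)
o=get_obs();print(o["tool_pos"],o["tcp_rot"],o["contact_force"],o["time"])
E
```

```text
[ 567.60412259 -134.12995526  135.9190645 ] [ 3.14143851e+00 -3.36577892e-04 -9.61705935e-02] [-0.86442692 -0.58595539 -1.79101312] 10.075
```

View pics/w4.png

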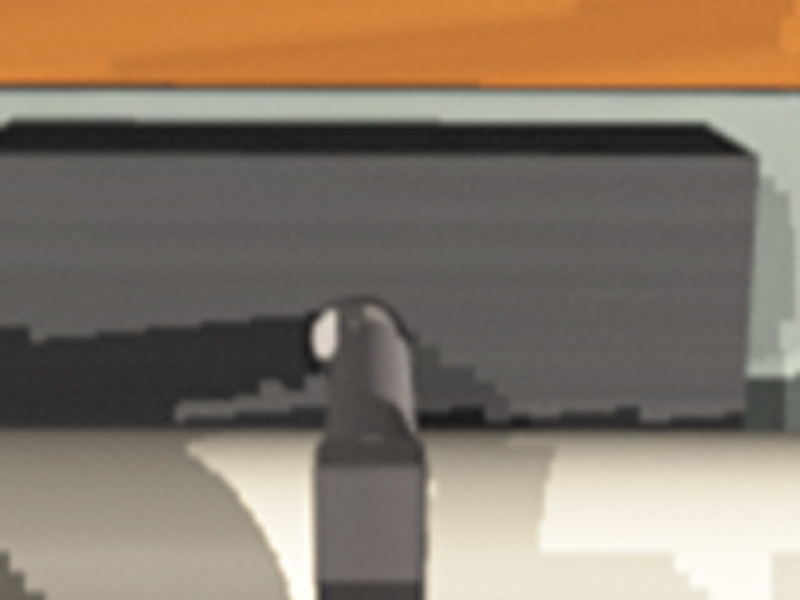

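The leg tip, at about (367,310), sits slightly right of the hole centre at about (356,335). I'll get the offset from the pixels.

```bash
python3 - <<'E'
from h import *
import pickle
c=pickle.load(open("w4.pkl","rb")); g=c["img"].astype(int).sum(2)//3
print(c["cx"]); print("cols 298-326")
for v in range(206,240): print(v,g[v,298:327])
E
```

```text
313.56934720785614
cols 298-326
206 [90 90 92 90 91 90 90 89 91 90 91 91 89 92 89 89 91 89 91 90 89 91 91 90
 91 90 90 91 91]
207 [92 89 93 91 92 92 93 93 93 93 94 91 95 92 91 93 93 93 93 93 93 92 94 93
 92 93 91 93 94]
208 [94 94 94 94 93 94 93 94 94 94 92 92 91 91 90 90 92 91 94 94 93 94 94 95
 93 94 93 93 92]
209 [92 92 94 92 94 92 93 93 90 86 83 79 77 76 73 73 76 82 89 93 94 93 93 92
 93 94 93 94 94]
210 [92 92 94 94 94 92 90 85 80 76 73 72 70 70 70 74 75 69 74 85 91 94 94 93
 92 92 92 92 94]
211 [ 94  95  93  89  88  86  84  95  98  84  75  76  78  77  87 110 115 100
  83  74  79  88  92  93  92  91  93  91  92]
212 [ 89  89  86  71  61  63  97 145 162 111  80  79  79  80  93 124 135 132
 117  86  64  80  90  94  94  91  93  93  92]
213 [ 66  66  63  48  41  77 144 189 195 123  78  80  82  82  86 109 123 134
 135 113  74  65  84  91  93  94  92  90  93]
214 [ 49  48  45  38  63 137 188 209 199 125  78  83  94  89  79  86  96 109
 121 123  99  65  71  89  94  91  92  93  91]
215 [ 45  46  41  38  95 182 205 210 197 122  75  80  85  85  74  75  84  96
 107 119 114  73  57  81  91 
[... 2239 characters left out ...]
  46  49  46  47  45  51  68  77  78  77  76  75  70  71  70  69  67
  68  63  61  56  65  97 110  62  27  28  29]
235 [ 62  61  59  59  58  60  63  75  79  79  76  76  73  71  70  70  67  68
  65  64  62  56  55  81 114  74  44  42  46]
236 [94 95 95 95 96 97 90 80 79 79 77 76 73 72 73 72 73 71 69 64 61 59 54 64
 91 82 76 78 79]
237 [123 123 122 125 123 119 101  80  76  74  74  73  72  74  79  83  82  81
  74  67  63  61  60  59  69  87  96 103 102]
238 [144 144 145 145 142 118  88  71  70  71  69  67  69  71  75  75  76  75
  72  67  67  67  65  65  65  74  92 114 118]
239 [159 158 159 161 151 106  74  67  67  68  67  68  69  67  66  68  68  68
  68  67  68  67  69  66  65  65  80 120 128]
```

```bash
python3 - <<'E'
from h import *
import pickle
c=pickle.load(open("w4.pkl","rb"))
ex=np.array([np.cos(-.096),np.sin(-.096),0]); ey=np.array([-ex[1],ex[0],0])
top=onz(c,311.3,208.7,48); h=top-6.75*ex; print("hole",h)
for v in(213,214): t=onz(c,313.5,v,53.2); print((h-t)@ex+3.75,(h-t)@ey)
E
```

```text
hole [ 589.03315123 -135.45548892   48.        ]
-1.4477801751021202 1.334247195732283
-0.8411724884033935 1.3341477190645321
```

```bash
python3 -m handwheel '[[[-0.6,1.3,0],[0,0,0]],[[0,0,-1.5],[0,0,0]],[[0,0,-1.5],[0,0,0]],[[0,0,-1.5],[0,0,0]],[[0,0,0],[0,0,0]]]' && python3 -m handwheel '[[[0,0,-1],[0,0,0]],[[0,0,-1],[0,0,0]],[[0,0,0],[0,0,0]]]'; python3 -c "
from h import *
o=get_obs();print(o['tool_pos'],o['contact_force'],o['moment'])"
```

```text
time: 10.7
tool_pos: [566.8, -132.8, 131.0]
tcp_rot: [3.142, 0.0, -0.096]
contact_force: [0.8, -0.5, -2.2]
grip_width: 9.4
time: 11.08
tool_pos: [566.8, -132.8, 129.1]
tcp_rot: [3.142, 0.0, -0.096]
contact_force: [-0.7, -0.1, -2.2]
grip_width: 9.9
[ 566.81641769 -132.79357052  129.13455586] [-0.69243185 -0.055519   -2.22756436] [ 0.01574215  0.0408865  -0.03428642]
```

```bash
python3 -m handwheel '[[[0,0,-1],[0,0,0]],[[0,0,-1],[0,0,0]],[[0,0,-1],[0,0,0]],[[0,0,0],[0,0,0]]]' && python3 -m handwheel '[[[0,0,-1],[0,0,0]],[[0,0,-1],[0,0,0]],[[0,0,-1],[0,0,0]],[[0,0,0],[0,0,0]]]'; python3 -c "
from h import *
o=get_obs();print(o['tool_pos'],o['contact_force'],o['moment'])"
```

```text
time: 11.58
tool_pos: [566.8, -132.8, 126.1]
tcp_rot: [3.142, 0.0, -0.096]
contact_force: [0.8, 0.2, -1.7]
grip_width: 9.7
time: 12.08
tool_pos: [566.8, -132.8, 123.1]
tcp_rot: [3.142, 0.0, -0.096]
contact_force: [-0.6, 0.7, -2.1]
grip_width: 9.8
[ 566.81369995 -132.78526889  123.12040099] [-0.62415932  0.67936861 -2.14936736] [0.03623401 0.01980034 0.02612308]
```

```bash
python3 -m handwheel '[[[0,0,-1],[0,0,0]],[[0,0,-1],[0,0,0]],[[0,0,-1],[0,0,0]],[[0,0,-1],[0,0,0]],[[0,0,0],[0,0,0]]]' && python3 -m handwheel '[[[0,0,-1],[0,0,0]],[[0,0,-1],[0,0,0]],[[0,0,-1],[0,0,0]],[[0,0,0],[0,0,0]]]'; python3 -c "
from h import *
o=get_obs();print(o['tool_pos'],o['contact_force'],o['moment'])"
```

```text
time: 12.7
tool_pos: [567.0, -132.8, 119.7]
tcp_rot: [3.141, -0.001, -0.096]
contact_force: [-1.2, 0.2, 3.1]
grip_width: 9.9
time: 13.2
tool_pos: [566.9, -132.9, 116.1]
tcp_rot: [3.142, -0.0, -0.096]
contact_force: [-1.1, 0.5, 4.5]
grip_width: 10.1
[ 566.93270596 -132.85522676  116.07257543] [-1.12740093  0.49742095  4.54219307] [0.10425536 0.26153928 0.02858886]
```

```bash
python3 -m handwheel '[[[0,0,-1],[0,0,0]],[[0,0,-1],[0,0,0]],[[0,0,-1],[0,0,0]],[[0,0,0],[0,0,0]]]' && python3 -m handwheel '[[[0,0,-1],[0,0,0]],[[0,0,-1],[0,0,0]],[[0,0,-1],[0,0,0]],[[0,0,0],[0,0,0]]]' && python3 -m handwheel '[[[0,0,-0.6],[0,0,0]],[[0,0,0],[0,0,0]]]'; python3 -c "
from h import *
o=get_obs();print(o['tool_pos'],o['contact_force'],o['moment'])"
```

```text
time: 13.7
tool_pos: [566.9, -132.8, 113.1]
tcp_rot: [3.142, 0.0, -0.096]
contact_force: [-0.8, 0.3, 4.0]
grip_width: 9.7
time: 14.2
tool_pos: [566.9, -132.8, 110.1]
tcp_rot: [3.142, 0.0, -0.096]
contact_force: [0.2, 0.2, 3.2]
grip_width: 9.9
time: 14.45
tool_pos: [566.9, -132.8, 109.6]
tcp_rot: [3.141, -0.0, -0.096]
contact_force: [-0.3, 0.1, 4.3]
grip_width: 9.5
[ 566.90898817 -132.815097    109.60063136] [-0.25993354  0.13141589  4.25681943] [0.05809366 0.15213422 0.03930753]
```

```bash
python3 -m handwheel '[[[0,0,-0.5],[0,0,0]],[[0,0,0],[0,0,0]]]' && python3 -m handwheel '[[[0,0,-0.3],[0,0,0]],[[0,0,0],[0,0,0]]]' | grep -E "tool_pos|contact"
```

```text
time: 14.7
tool_pos: [566.9, -132.8, 109.1]
tcp_rot: [3.141, -0.0, -0.096]
contact_force: [-0.2, 0.9, 3.7]
grip_width: 9.7
tool_pos: [566.9, -132.8, 108.8]
contact_force: [0.1, 0.6, 3.4]
```

```bash
for i in 1 ; do python3 -m handwheel '[[[0,0,-0.3],[0,0,0]],[[0,0,0],[0,0,0]]]' | grep -E "tool_pos|contact"; python3 -m handwheel '[[[0,0,-0.3],[0,0,0]],[[0,0,0],[0,0,0]]]' | grep -E "tool_pos|contact"; done
```

```text
tool_pos: [566.9, -132.8, 108.6]
contact_force: [-0.8, 0.3, 5.3]
tool_pos: [566.9, -132.8, 108.6]
contact_force: [-0.8, 0.2, 7.2]
```

```bash
python3 -m handwheel '[[[0,0,-0.3],[0,0,0]],[[0,0,0],[0,0,0]]]' | grep -E "tool_pos|contact|rot"; python3 -m handwheel '[[[0,0,-0.3],[0,0,0]],[[0,0,0],[0,0,0]]]' | grep -E "tool_pos|contact|rot"
python3 - <<'E'
from h import *
c=capture("scene"); s=capture("side"); 
a=c["img"][195:310,215:330,::-1]; b=s["img"][190:290,300:400,::-1]
cv2.imwrite("pics/home.png",np.hstack([cv2.resize(i,(400,400),interpolation=cv2.INTER_CUBIC) for i in(a,b)]))
E
```

```text
tool_pos: [566.9, -132.8, 108.6]
tcp_rot: [3.141, -0.0, -0.096]
contact_force: [-1.6, 0.7, 8.4]
tool_pos: [567.0, -132.8, 108.6]
tcp_rot: [3.141, -0.001, -0.096]
contact_force: [-2.3, 0.6, 10.5]
```

View pics/home.png

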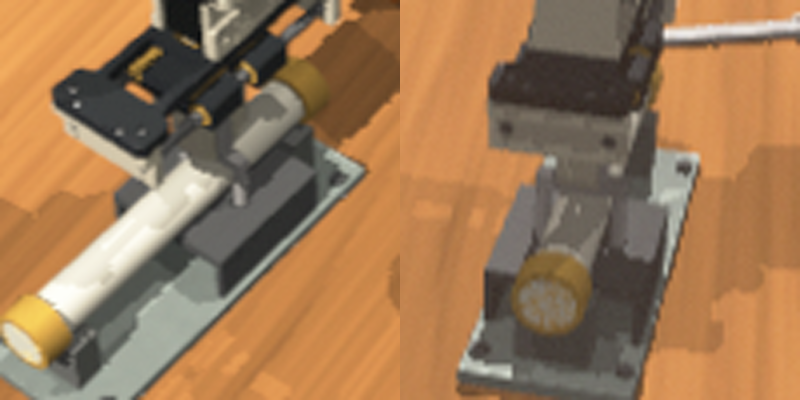

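Home: the force rises while z stays at 108.6, which is the predicted height. The picture shows the bolt astride the pipe with its leg going into the plate. Next I'll ease off, open the jaws and back away.

```bash
python3 -m handwheel '[[[0,0,0.7],[0,0,0]],[[0,0,0],[0,0,0]]]' | grep -E "tool_pos|contact"; python3 -m handwheel '[[[0,0,0],[0,0,0]],[[0,0,0],[0,0,0]],[[0,0,0],[0,0,0]],[[0,0,0],[0,0,0]],[[0,0,0],[0,0,0]],[[0,0,0],[0,0,0]]]' 0.5
```

```text
tool_pos: [566.9, -132.8, 108.6]
contact_force: [-1.2, 0.2, 6.6]
time: 17.05
tool_pos: [566.8, -132.8, 108.3]
tcp_rot: [3.142, 0.0, -0.096]
contact_force: [-0.8, 1.1, 0.4]
grip_width: 45.8
```

```bash
python3 -m handwheel '[[[0,0,5],[0,0,0]],[[0,0,15],[0,0,0]],[[0,0,30],[0,0,0]],[[0,0,40],[0,0,0]],[[0,0,40],[0,0,0]],[[-20,0,20],[0,0,0]],[[0,0,0],[0,0,0]],[[0,0,0],[0,0,0]]]'
python3 - <<'E'
from h import *
c=capture("scene"); s=capture("side"); w=capture("wrist")
a=c["img"][195:310,215:330,::-1]; b=s["img"][190:290,300:400,::-1]; d=w["img"][130:330,220:420,::-1]; e=s["img"][230:430,210:410,::-1]
f=lambda i:cv2.resize(i,(300,300),interpolation=cv2.INTER_CUBIC)
cv2.imwrite("pics/done.png",np.vstack([np.hstack([f(a),f(b)]),np.hstack([f(d),f(e)])]))
# crown top expected z=90, tab top z=120
for n,k in(("scene",c),("side",s)):
    T=np.array(k["cam_to_world"]); print(n,[(round(r["score"],2),np.round(T[:3,:3]@np.array(r["xyz"])+T[:3,3]).tolist()) for r in spot_in("tab",n)][:6])
E
```

```text
time: 18.05
tool_pos: [546.9, -132.7, 258.1]
tcp_rot: [-3.142, 0.0, -0.096]
contact_force: [0.3, 0.3, -0.0]
grip_width: 45.7
scene [(0.89, [576.0, 122.0, 66.0]), (0.73, [514.0, 315.0, 62.0]), (0.55, [618.0, 329.0, 62.0]), (0.53, [572.0, -131.0, 92.0]), (0.5, [676.0, 227.0, 67.0])]
side [(0.97, [575.0, 132.0, 65.0]), (0.91, [612.0, 345.0, 66.0]), (0.83, [566.0, -129.0, 89.0]), (0.67, [672.0, 264.0, 61.0]), (0.62, [514.0, 340.0, 65.0]), (0.24, [471.0, 226.0, 83.0])]
```

View pics/done.png

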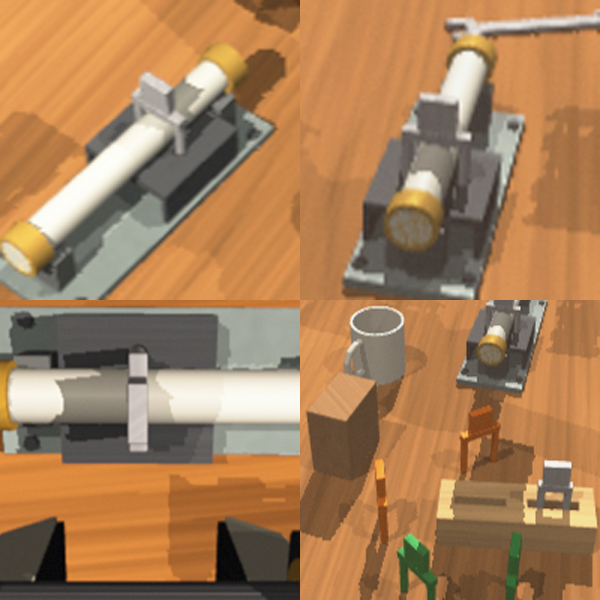

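The U-bolt sits upright astride the pipe with its legs in both holes. The small one is still in the rack, and the mug, carton and wrench are where they were.

```bash
python3 -c "
from plant import bot
print(bot.close_job())"
```

```text
the job is handed in; nothing more can be done
None
```

The wider U-bolt is on the pipe, with both legs through the bracket holes and its crown down on the pipe. I let go of it there and handed the job in about 18 s into the 67 s allowed.

- **Finding the holes:** The first shift, taken from the higher picture, left the legs about 1.3 mm off along the pipe. A closer wrist picture just above the plate showed this, and I corrected it. The legs then went through with no noticeable contact force.
- **Pressing home:** The keeper yielded at about 6–7 N. The arm stopped at a tool height of 108.6 mm (108.7 mm predicted) while the force rose. The highest reading was 10.5 N, about 12.6 N on the pipe, bracket and keeper once the U-bolt's weight is added, against the 30 N limit.
- **Last checks:** After release, pictures from all three cameras show the U-bolt upright and seated, and the gripper clear of everything. The small U-bolt is still in the rack, and the carton, mug and wrench look unmoved. No check failed. I could not read the keeper position directly, so "fully home" rests on the height, the force and the pictures.

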